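Open the ledge gate and slide the plate out past the end

ROBOT

A 6-joint arm with a two-finger parallel gripper is mounted at the origin on the work surface. World frame = base frame: x ahead of the robot, y to its left, z up, the work surface at z = 0. Lengths are in mm, angles in rad, forces in N, time in s.
With the tool pointing down it reaches from about 275 to 750 mm from the base axis. Payload 10.2 kg.
Tool frame: the origin (TCP) lies between the finger pads; the fingertips stand 8 mm ahead of it and the grasp point (between the pads) lies 11 mm behind it; z points along the fingers, x is the direction in which the jaws open and shut, and the axes are right-handed (so a half turn about z gives the same grasp; the last joint's range is limited). The gripper opens to 85 mm and grips with 20 to 120 N. Pads are 22 mm wide; open, the fingers measure 114 mm over their backs; the gripper's body (76 mm by 85 mm) begins 54 mm behind the grasp point. The pads swing forward as they close: fully open they stand 13 mm farther back than shut.
Start: joints at [0.93, 0.313, 1.498, -0, 1.331, -0.223], TCP at [213.032, 479.842, 239.294] pointing down, gripper open.
Joint ranges: [-2.94, 2.94], [-0.97, 2.17], [0.19, 2.56], [-1.23, 4.37], [0.02, 3.11], [-2.88, 2.88]. Speed limits (rad/s): [2.39, 2.39, 3.01, 3.14, 3.14, 3.14].

INTERFACE

Orientations are given as a unit quaternion [w, x, y, z].
In Python, from rig import sense, eyes, ctrl gives the robot as it stands.
- The arm moves only by the tool move_arm, never from a script. Its argument "rows" is a list that holds one entry, the list of rows, each a list of 5 numbers: the shift along the tool's x, y, z in mm, then the turn about the tool's z in units of 6 degrees (1.0 is 6 degrees), then the gripper command: -1 is shut, 1 is fully open, values between are in proportion. In form: [[[dx, dy, dz, roll, jaw], ...]]. A call has 1 to 12 rows; each row is the pose to reach, as a shift and turn from the pose measured when the call began, along the tool's axes at that moment; what a row does not reach only later rows make up. A row lasts 1/8 s, in which the tool goes at most 62.5 mm and 10.7 degrees, less where a joint would pass 70% of its speed; a pose out of reach is approached as far as the arm can. A call with a gripper value outside its range is refused whole. The fingers move at their own pace and stop on an object; "squeeze" is the grip in N (left out, the last holds). Time passes only in rows, so rows that repeat a pose let the fingers close. It gives the time, the measured TCP pose, the force and the opening at its end, in the units of the state.
- sense(): the state, without advancing time (a new reading comes with each control period).
- eyes.capture(name): name is "side" or "top" or "wrist"; returns a dict with "color" (400x640x3 uint8, blue, green, red), "vertical_fov" (degrees; the focal length in pixels is half the picture's height over the tangent of half this angle, whatever the lens; pixels are square), "cx", "cy" (the principal point, pixels), "xyz" and "attitude" of the camera in the world. Camera axes: x right, y down, z forward; pixel columns grow to the right and rows downward; lengths in mm; the calibration is good to about 2 mm. The wrist camera is an equidistant fisheye: a pixel r from the principal point sees the ray r / f radians off the axis. A picture is of the moment at which its call begins. There is no depth.
- ctrl.finish_job(): hands the job in, once; it reports no verdict.
The state is a dict: "time_s": time; "joints": joint angles; "dq": joint speeds; "tau": joint torques, N m; "eef_pos": TCP position; "ee_rot": TCP orientation; "force": force on the tool from outside, world axes, zero at the start; "wrist_torque": the same for the moment, N m; "grip_width": opening from 0.0 (shut) to 1.0 (fully open).
Only numpy, scipy, OpenCV 4.12 (cv2) and the standard library are available. Lean on these libraries where they do the work, as an engineer would, in place of code of your own. Each camera call takes 0.05 s, during which the arm holds its last target. There are 200 camera calls.

TASK

On the picking ledge, first swing the gate bar at the end of the ledge outwards to its stop with a fingertip. Then push the rectangular steel plate along the ledge towards that end until about a third of its length sticks out past the end of the board, lying flat and straight along the ledge, so its edge can be reached later. Only push with the fingers: do not pick up or tip the plate, and leave the round flange and everything else where it is.

Things in the scene. Friction and masses are not known exactly. Their poses are not given: they have to be found in the camera images.
- ledge: Fixed galvanised shelf board on short legs: 140 mm deep (x), 520 mm long (y), flat top 100 mm above the table. Origin on the table under the board's centre, z up. A 6 mm upstand along the far (+x) edge, x = 64 to 70 mm, stands 18 mm above the top. The gate is at the -y end; the other end and the front (-x) are open.
- ledge_end (a point): Middle of the board's end edge on the gate side, at the top surface: 260 mm to -y of the ledge's origin, 100 mm up; its axes are the ledge's, so -y points outwards past the end.
- gate_bar (a joint): Gate angle, rad. At 0 the bar lies across the board's end, tip to the front (ledge -x); growing values swing the tip outwards (to ledge -y, anticlockwise from above) to the stop at 1.7, about in line with the upstand. Starts at 0 to 0.3. Stiff hinge (0.12 N m), stays where left. Bar: steel, on edge, 6 mm thick, 130 mm from hinge to tip, from 103 to 133 mm above the table.
- gate_hinge (a point): Gate's vertical hinge axis, at the back corner of the board's end: 67 mm to +x and 254 mm to -y of the ledge's origin, at the bar's mid height (118 mm above the table); its -x axis points along the bar to the tip.
- gate_tip (a point): Free end of the gate bar, 130 mm from the hinge, at mid height.
- plate: Plain rectangular steel plate with four small corner holes, 90 mm (x) by 150 mm (y) by 6 mm thick, 0.35 to 0.65 kg, lying loose on the board, its length along the ledge (within about 5 degrees), a little in front of the upstand. Origin at the centre of its underside.
- plate_lead (a point): Middle of the plate's leading short edge (the one towards the gate), on the underside: 75 mm to -y of the plate's origin.
- flange: Bystander: round steel blank flange, 80 mm across, 10 mm thick with a 40 mm hub to 17 mm, lying on the board behind the plate, at the end away from the gate. Origin at the centre of its underside.
- coupling: Bystander: short brass coupling, 42 mm across and 42 mm tall, standing on the table just beyond the gate end of the ledge, lower than the board. Origin at the centre of its underside.
- elbow: Bystander: bent steel pipe elbow lying on the table left of the ledge, about 95 mm by 95 mm, 39 mm tall. Origin on the table under its middle.
- tee: Bystander: copper pipe tee lying on the table right of the ledge, 98 mm long, 39 mm tall. Origin on the table under its middle.
- carton: Bystander: closed cardboard carton on the table to the right, 120 x 90 x 80 mm tall. Origin at the centre of its underside.
- lubricant: Bystander: plastic bottle standing on the table to the left, 56 mm across, 130 mm tall. Origin at the centre of its underside.
There are look-alikes about, which are no part of the job. There is more than one size of the plate; the job needs the smaller.

How it is judged:
By the outcome, as a careful person would: the job done as asked, in the order asked, and still so for the second after the job is handed in, with the robot touching nothing.
It also fails if it takes over 64 s, if anything falls off the work surface, if the arm or the gripper's body presses on something with over 40 N, if the wrist force passes 120 N, or if a joint passes its speed limit or range.

## Working session

There is one attempt and no reset: what is moved stays moved. The work goes in short steps, Python scripts to look and compute and a tool call to move; the robot and the scene stay as the last step left them, time stands still between calls to the robot, and variables do not carry over. Pictures are saved under pics/ and viewed, about 8 in all and at most 12, crops included, and the job is handed in when it is done.

Besides the shell and the picture viewer there is one more tool, called after "Call:" as name([rows], argument=value, ...), one row to a line, values as JSON. move_arm: Moves the arm, as the interface text tells. Its arguments: {"type":"object","properties":{"rows":{"type":"array","items":{"type":"array","items":{"type":"array","items":{"type":"number"}}}},"squeeze":{"type":"number"}},"required":["rows"]}

```bash
mkdir -p pics
cat > h.py <<'E'
import numpy as np, cv2
from scipy.spatial.transform import Rotation as R
from rig import sense, eyes, ctrl
def q2R(q): return R.from_quat([q[1],q[2],q[3],q[0]]).as_matrix()
def rot(a):
    a=np.array(a); return a if a.shape==(3,3) else q2R(a)
def save(c,fn): cv2.imwrite('pics/'+fn,c['color'])
def foc(c): return 200/np.tan(np.radians(c['vertical_fov'])/2)
def ray(c,u,v,fish=False):
    f=foc(c);d=np.array([u-c['cx'],v-c['cy']])
    if fish:
        r=np.hypot(*d);t=r/f;k=np.r_[d/max(r,1e-9)*np.sin(t),np.cos(t)]
    else: k=np.r_[d/f,1]
    return rot(c['attitude'])@k
def hit(c,u,v,z,fish=False):
    k=ray(c,u,v,fish);o=np.array(c['xyz']);return o+k*(z-o[2])/k[2]
def proj(c,p):
    k=rot(c['attitude']).T@(np.array(p,float)-np.array(c['xyz']));return np.r_[k[:2]/k[2]*foc(c)+[c['cx'],c['cy']]]
E
python3 - <<'E'
from h import *
import pickle
for n in ['side','top']:
    c=eyes.capture(n);save(c,n+'0.png');pickle.dump(c,open(n+'0.pkl','wb'))
    print(n,{k:v for k,v in c.items() if k!='color'})
s=sense();print(s)
E
```

```text
side {'vertical_fov': 48.138140241432666, 'cx': 321.42555614736114, 'cy': 212.95304236997808, 'xyz': array([  205.31462964, -1188.63497282,  1093.29700901]), 'attitude': array([-0.43213731,  0.89360106, -0.11379517,  0.04225099])}
top {'vertical_fov': 49.363175150286644, 'cx': 314.46316651376435, 'cy': 194.05583751480648, 'xyz': array([ 200.50609647,   -1.759798  , 1459.43017516]), 'attitude': array([ 0.07171194, -0.69330804,  0.71471458, -0.05800379])}
{'time_s': 0.1, 'joints': array([ 9.29576131e-01,  3.13376211e-01,  1.49833456e+00, -2.46057066e-05,
        1.33099648e+00, -2.23417643e-01]), 'dq': array([ 0.0006338 , -0.00371399, -0.00288585,  0.00030376,  0.00038554,
        0.00070867]), 'tau': array([ 2.23851297e-03, -4.12903655e+01, -2.60141855e+01, -2.20162487e-04,
        3.04335968e-03,  2.04188768e-05]), 'eef_pos': array([212.91538593, 479.65554898, 238.81141955]), 'ee_rot': array([ 2.03918709e-04,  8.38375577e-01,  5.45092728e-01, -5.18785751e-04]), 'force': array([ 0.50236051, -0.25869854, -0.17571883]), 'wrist_torque': array([ 0.00237592, -0.04950082, -0.02699727]), 'grip_width': 1.0055011567763406}
```

View pics/top0.png

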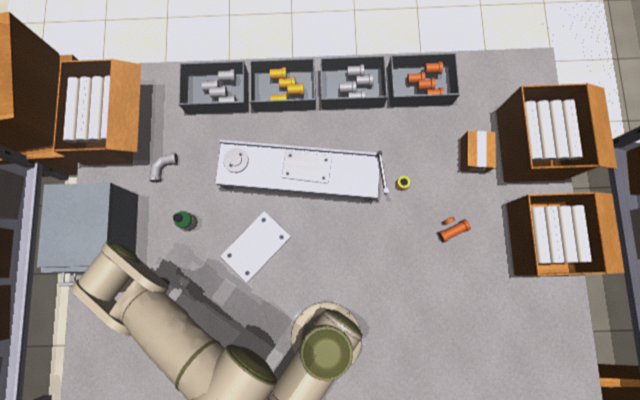

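View pics/side0.png

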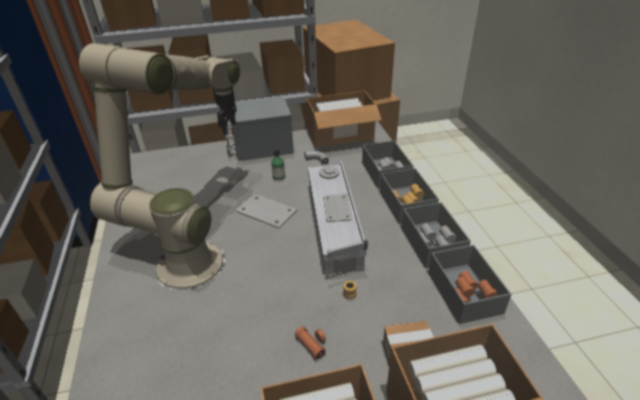

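The top view shows the ledge from about (218,165) to (382,175). The plate on it is near (306,165), the flange at (236,160), and the gate bar runs from (380,152) to (388,193). There are two plate candidates: (306,165) on the ledge, and (255,246), a bigger one lying on the table. The one on the ledge fits; I'll confirm it in an enlarged crop.

Run:
```python
import cv2
a=cv2.imread('pics/top0.png')
cv2.imwrite('pics/crop1.png',cv2.resize(a[125:215,210:410],None,fx=4,fy=4,interpolation=cv2.INTER_CUBIC))
```

```text
(no output)
```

View pics/crop1.png

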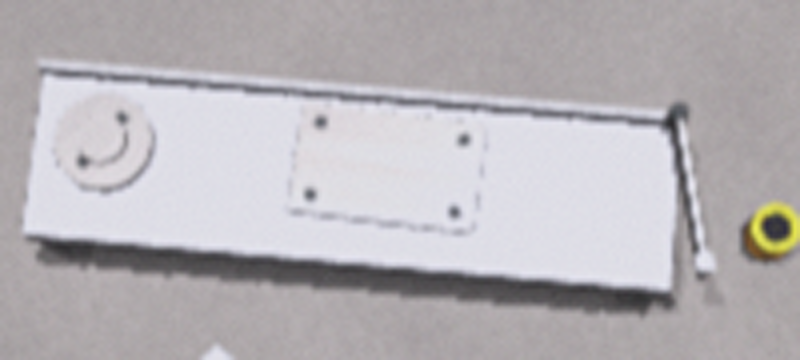

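The crop shows the ledge plate with corners at about (302,105), (487,133), (472,234) and (289,211) in crop pixels. The gate hinge is at (678,112) and the tip at (706,265).

Run:
```python
from h import *
import pickle
c=pickle.load(open('top0.pkl','rb'))
P=lambda x,y,z:hit(c,210+(x+.5)/4-.5,125+(y+.5)/4-.5,z)
for n,x,y,z in [('pl_bl',302,105,106),('pl_br',487,133,106),('pl_fr',472,234,106),('pl_fl',289,211,106),
 ('brd_fl',25,235,100),('brd_fr',672,290,100),('up_l',40,62,118),('up_r',672,108,118),('hinge',678,113,133),('tip',706,265,133),('flange',104,143,110),('coupl',777,228,42),('h1',321,121,106),('h2',464,139,106),('h3',454,212,106),('h4',310,194,106)]:
    print(n,P(x,y,z).round(1))
# same via side for big plate size check
for u,v in [(264,212),(290,238),(248,281),(221,254)]: print(hit(c,u,v,6).round(0))
```

```text
pl_bl [597.2 111.6 106. ]
pl_br [568.7 -36.6 106. ]
pl_fr [486.3 -21.8 106. ]
pl_fl [509.9 123.4 106. ]
brd_fl [498.6 336.4 100. ]
brd_fr [ 437.1 -178.4  100. ]
up_l [636.9 321.6 118. ]
up_r [ 580.9 -184.1  118. ]
hinge [ 572.4 -186.5  133. ]
tip [ 450.2 -201.4  133. ]
flange [569.9 271.1 110. ]
coupl [ 496.6 -275.5   42. ]
h1 [583.3  96.5 106. ]
h2 [564.4 -18.  106. ]
h3 [504.7  -8.1 106. ]
h4 [523.2 106.4 106. ]
[415. 195.   6.]
[324. 109.   6.]
[188. 249.   6.]
[278. 339.   6.]
```

The ledge plate measures 150 by about 87 mm; the one on the table is about 200 by 126 mm, so the ledge plate is the right one. The ledge centre is near (537.4, 71.1) with yaw -0.115, the gate angle is about 0.24, and the plate is about 2.8° off the ledge line. Next I'll write the planning helper in ledge axes.

```bash
cat >> h.py <<'E'
TH=-0.115; C=np.array([537.4,71.1])
EX=np.array([np.cos(TH),np.sin(TH)]); EY=np.array([-np.sin(TH),np.cos(TH)])
def L2W(x,y,z): return np.r_[C+x*EX+y*EY,z]
def W2L(p): d=np.array(p[:2])-C; return np.r_[d@EX,d@EY,p[2:]]
def plan(pts):
    "pts: ledge x,y, z, tool-x yaw relative to ledge x"
    s=sense();M=rot(s['ee_rot']);p=np.array(s['eef_pos']);yw=np.arctan2(M[1,0],M[0,0])
    print('now ledge',W2L(p).round(1),'yaw',round(yw-TH,3),'F',s['force'].round(1),'t',s['time_s'],'grip',round(s['grip_width'],3),'tilt',M[:,2].round(3))
    for x,y,z,a in pts:
        d=M.T@(L2W(x,y,z)-p); t=-(a+TH-yw); t=(t+np.pi/2)%np.pi-np.pi/2
        print((x,y,z,a),'->',d.round(1),round(np.degrees(t)/6,2))
E
python3 -c "
from h import *
plan([(-30,-233,200,0),(-30,-233,120,0)])"
```

```text
now ledge [-369.2  368.6  238.8] yaw 1.268 F [ 0.5 -0.3 -0.2] t 0.1 grip 1.006 tilt [-0.001 -0.001 -1.   ]
(-30, -233, 200, 0) -> [-473.1  503.2   39.2] 12.11
(-30, -233, 120, 0) -> [-473.   503.2  119.2] 12.11
```

Call:
move_arm([
  [[-40,42,0,1,-1],[-80,84,0,2,-1],[-120,126,0,3,-1],[-160,168,0,4,-1],[-200,210,0,5,-1],[-240,252,0,6,-1],[-280,294,0,7,-1],[-320,336,0,8,-1],[-360,378,0,9,-1],[-400,420,10,10,-1],[-440,462,20,11,-1],[-473,503,39,12.1,-1]],
], squeeze=20)

```text
time_s: 1.6
eef_pos: [481.3, -159.0, 200.0]
ee_rot: [0.001, 0.998, -0.059, 0.0]
force: [2.4, -0.4, -0.4]
grip_width: 0.001
```

```bash
python3 -c "
from h import *
import pickle
plan([(-30,-233,120,0)])
c=eyes.capture('wrist');save(c,'w1.png');pickle.dump(c,open('w1.pkl','wb'));print({k:v for k,v in c.items() if k!='color'})
"
```

```text
now ledge [ -29.4 -235.   200. ] yaw -0.004 F [ 2.4 -0.4 -0.4] t 1.6 grip 0.001 tilt [ 0.    -0.001 -1.   ]
(-30, -233, 120, 0) -> [-0.7 -2.1 80. ] -0.04
{'vertical_fov': 65.70646984690485, 'cx': 322.24836660533384, 'cy': 199.6608117709262, 'xyz': array([488.20772013, -91.39089405, 333.36510003]), 'attitude': array([ 0.13395458,  0.98920294, -0.05892061, -0.00787859])}
```

View pics/w1.png

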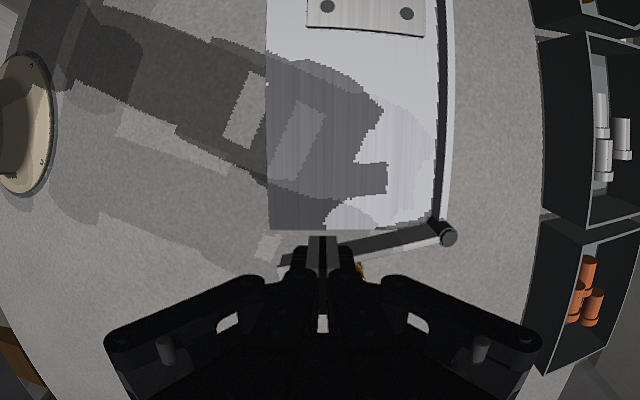

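The wrist view shows the board's front end corner at (268,230), the hinge at (449,237), the bar running to about (280,262), and the plate's leading edge near (308,22) to (425,38). I'll check those against the model.

```bash
python3 -c "
from h import *
import pickle
c=pickle.load(open('w1.pkl','rb'))
for n,u,v,z in [('corner',268,230,100),('hinge',448,236,133),('leadF',308,24,106),('leadB',425,37,106),('bar_in_top',400,236,133),('upst_in',436,218,118),('front2',265,80,100),('finger',321,238,192)]:
  p=hit(c,u,v,z,True); print(n,p.round(1),W2L(p).round(1))
"
```

```text
corner [ 433.7 -175.5  100. ] [ -74.7 -256.9  100. ]
hinge [ 570.7 -185.   133. ] [  62.5 -250.6  133. ]
leadF [486.3 -20.7 106. ] [-40.3 -97.1 106. ]
leadB [572.6 -36.9 106. ] [  47.3 -103.2  106. ]
bar_in_top [ 533.5 -179.5  133. ] [  24.9 -249.4  133. ]
upst_in [ 566.4 -175.3  118. ] [  57.1 -241.5  118. ]
front2 [449.1 -58.  100. ] [ -72.9 -138.4  100. ]
finger [ 480.7 -149.5  192. ] [ -31.  -225.7  192. ]
```

Call:
move_arm([
  [[-0.7,-2,20,0,-1],[-0.7,-2,40,0,-1],[-0.7,-2,60,0,-1],[-0.7,-2,72,0,-1],[-0.7,-2,80,0,-1],[-0.7,-2,80,0,-1]],
])

```text
time_s: 2.4
eef_pos: [481.4, -161.0, 116.5]
ee_rot: [0.0, 0.998, -0.063, -0.002]
force: [-0.3, 0.8, -0.1]
grip_width: 0.0
```

```bash
sed -i 's/537.4,71.1/535.4,73.1/' h.py
cat >> h.py <<'E'
def fing(phi,r=100):
    h=3+14.5*abs(np.sin(phi))+11*abs(np.cos(phi))
    f=np.array([67,-254])+r*np.array([-np.cos(phi),-np.sin(phi)])-h*np.array([np.sin(phi),-np.cos(phi)])
    return f
E
python3 -c "
from h import *
plan([(*fing(p),118,0) for p in np.linspace(.2,1.3,12)])"
```

```text
now ledge [ -26.8 -238.8  116.5] yaw -0.011 F [-0.3  0.8 -0.1] t 2.4 grip 0.0 tilt [-0.003 -0.001 -1.   ]
(np.float64(-34.316774452686005), np.float64(-257.5376148972288), 118, 0) -> [-7.3 18.8 -1.5] -0.11
(np.float64(-33.79205992812214), np.float64(-266.5530073846399), 118, 0) -> [-6.7 27.9 -1.5] -0.11
(np.float64(-32.418689284394894), np.float64(-275.6459326884255), 118, 0) -> [-5.2 36.9 -1.5] -0.11
(np.float64(-30.157431503749294), np.float64(-284.73747885261713), 118, 0) -> [-2.9 46.  -1.5] -0.11
(np.float64(-26.976610164016797), np.float64(-293.73798947189044), 118, 0) -> [ 0.4 55.  -1.5] -0.11
(np.float64(-22.85458351907171), np.float64(-302.54791233354797), 118, 0) -> [ 4.6 63.7 -1.5] -0.11
(np.float64(-17.782090560827733), np.float64(-311.05917771251694), 118, 0) -> [ 9.8 72.2 -1.5] -0.11
(np.float64(-11.764354712303852), np.float64(-319.1570772548814), 118, 0) -> [15.9 80.2 -1.5] -0.11
(np.float64(-4.8228439537457), np.float64(-326.72259281970827), 118, 0) -> [22.9 87.7 -1.5] -0.11
(np.float64(3.0034024561489616), np.float64(-333.6351048590792), 118, 0) -> [30.8 94.5 -1.5] -0.11
(np.float64(11.656955363725594), np.float64(-339.7753927097736), 118, 0) -> [ 39.6 100.6  -1.6] -0.11
(np.float64(21.06174157434677), np.float64(-345.02882525366914), 118, 0) -> [ 49.  105.7  -1.6] -0.11
```

Call:
move_arm([
  [[-5,10,-1.5,0,-1],[-7,19,-1.5,0,-1],[-6.5,28,-1.5,0,-1],[-5,37,-1.5,0,-1],[-3,46,-1.5,0,-1],[0.5,55,-1.5,0,-1],[4.5,63.5,-1.5,0,-1],[10,72,-1.5,0,-1],[16,80,-1.5,0,-1],[23,87.5,-1.5,0,-1],[31,94.5,-1.5,0,-1],[39.5,100.5,-1.5,0,-1]],
])

```text
time_s: 3.9
eef_pos: [508.4, -266.2, 117.9]
ee_rot: [0.0, 0.998, -0.063, -0.002]
force: [-0.8, 0.6, 0.5]
grip_width: -0.002
```

```bash
python3 -c "
from h import *
plan([(*fing(p),118,0) for p in (1.2,1.3,1.4,1.5,1.6,1.7,1.75)])"
```

```text
now ledge [  12.1 -340.2  117.9] yaw -0.011 F [-0.8  0.6  0.5] t 3.9 grip -0.002 tilt [-0.003 -0.001 -1.   ]
(np.float64(11.656955363725594), np.float64(-339.7753927097736), 118, 0) -> [-0.5 -0.4 -0.1] -0.11
(np.float64(21.06174157434677), np.float64(-345.02882525366914), 118, 0) -> [ 9.   4.8 -0.1] -0.11
(np.float64(31.12338972430527), np.float64(-349.2886303551926), 118, 0) -> [19.1  8.9 -0.1] -0.11
(np.float64(41.73018922873504), np.float64(-352.45912572827075), 118, 0) -> [29.7 12.  -0.2] -0.11
(np.float64(52.11253650764072), np.float64(-354.47755014403316), 118, 0) -> [40.1 13.9 -0.2] -0.11
(np.float64(61.24469204084639), np.float64(-355.58829745864097), 118, 0) -> [49.3 14.9 -0.2] -0.11
(np.float64(65.90402898917621), np.float64(-355.82599947499256), 118, 0) -> [54.  15.  -0.2] -0.11
```

Call:
move_arm([
  [[4.5,2.5,0,0,-1],[9,5,0,0,-1],[14,7,0,0,-1],[19,9,0,0,-1],[24,10.5,0,0,-1],[29.5,12,0,0,-1],[35,13,0,0,-1],[39,14,0,0,-1],[42,14,0,0,-1],[44,14.5,0,0,-1],[46,15,0,0,-1],[46,15,0,0,-1]],
])

```text
time_s: 5.4
eef_pos: [552.3, -287.0, 117.7]
ee_rot: [0.001, 0.998, -0.063, -0.002]
force: [-0.7, -0.8, -0.0]
grip_width: -0.003
```

Nothing at the stop yet, so I'll go on in small steps and watch the force.

Call:
move_arm([
  [[1,0,0,0,-1],[2,0,0,0,-1],[3,0,0,0,-1],[4,0,0,0,-1],[4,0,0,0,-1]],
])

```text
time_s: 6.02
eef_pos: [555.7, -287.4, 117.7]
ee_rot: [0.0, 0.998, -0.063, -0.002]
force: [-5.6, 1.8, 2.4]
grip_width: 0.002
```

Call:
move_arm([
  [[1,0,0,0,-1],[2,0,0,0,-1],[3,0,0,0,-1],[3,0,0,0,-1]],
])

```text
time_s: 6.52
eef_pos: [556.2, -287.4, 117.6]
ee_rot: [-0.001, 0.998, -0.063, -0.006]
force: [-18.0, 3.9, 8.0]
grip_width: 0.001
```

The stop is reached: the motion stalled and the force rose to 18 N. Now back off, rise, and open the jaws halfway.

Call:
move_arm([
  [[-10,0,0,0,-1],[-20,0,0,0,-1],[-20,0,-40,0,-1],[-20,0,-82,0,0],[-20,0,-82,0,0]],
])

```text
time_s: 7.15
eef_pos: [538.3, -285.9, 203.4]
ee_rot: [0.002, 0.998, -0.063, -0.003]
force: [0.2, -0.4, -0.2]
grip_width: 0.417
```

```bash
python3 -c "
from h import *
plan([(9,85,200,0),(9,85,130,0)])"
```

```text
now ledge [  44.  -356.3  203.4] yaw -0.011 F [ 0.2 -0.4 -0.2] t 7.15 grip 0.417 tilt [-0.006 -0.003 -1.   ]
(9, 85, 200, 0) -> [ -39.9 -440.9    2.1] -0.1
(9, 85, 130, 0) -> [ -39.5 -441.1   72.1] -0.1
```

Call:
move_arm([
  [[-4,-44,2,-0.1,0],[-8,-95,2,-0.1,0],[-13,-150,2,-0.1,0],[-18,-205,2,-0.1,0],[-23,-260,2,-0.1,0],[-28,-315,2,-0.1,0],[-33,-370,2,-0.1,0],[-38,-415,2,-0.1,0],[-40,-441,2,-0.1,0],[-40,-441,2,-0.1,0]],
])

```text
time_s: 8.4
eef_pos: [553.4, 158.0, 199.1]
ee_rot: [0.002, 0.998, -0.057, -0.003]
force: [0.1, 0.0, -0.5]
grip_width: 0.503
```

```bash
python3 -c "
from h import *
import pickle
plan([(9,85,125,0)])
c=eyes.capture('wrist');save(c,'w2.png');pickle.dump(c,open('w2.pkl','wb'))
t=eyes.capture('top');pickle.dump(t,open('t2.pkl','wb'))
a=cv2.resize(t['color'][125:215,210:410],None,fx=3.2,fy=3.2,interpolation=cv2.INTER_CUBIC)
cv2.imwrite('pics/both2.png',np.vstack([cv2.resize(c['color'],None,fx=1,fy=1)[:300],a]))
"
```

```text
now ledge [  8.2  86.4 199.1] yaw 0.002 F [ 0.1  0.  -0.5] t 8.4 grip 0.503 tilt [-0.007 -0.003 -1.   ]
(9, 85, 125, 0) -> [ 1.3  1.1 74.1] 0.02
```

View pics/both2.png

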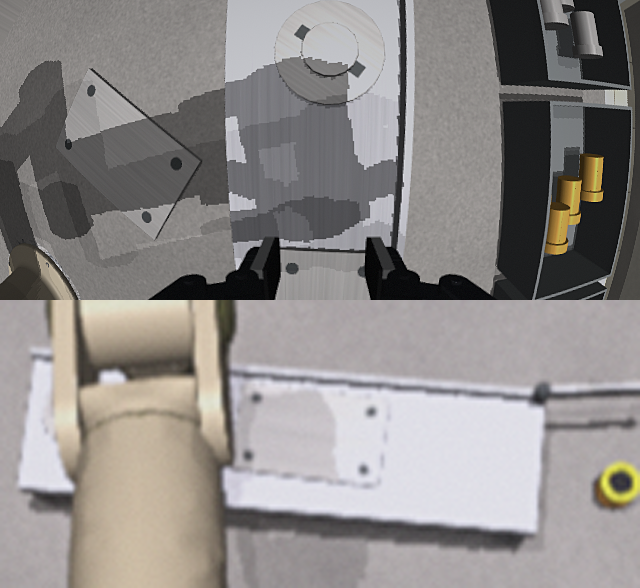

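The gate is now in line with the upstand. In the wrist view (top part) the plate's trailing edge runs from about (280,248) to (366,250), the upstand's inner foot is near u≈397, and the front edge runs from about (227,60) to (230,230).

```bash
python3 -c "
from h import *
import pickle
c=pickle.load(open('w2.pkl','rb'))
for n,u,v,z in [('trF',285,248,106),('trB',364,251,106),('front a',227,60,100),('front b',231,225,100),('ups top out a',407,40,118),('ups top out b',404,230,118),('flange',330,52,110),('finL',266,238,195),('holeF',292,268,106),('holeB',363,271,106)]:
  p=hit(c,u,v,z,True); print(n,p.round(1),W2L(p).round(1))
"
```

```text
trF [517.9 126.7 106. ] [-23.5  51.2 106. ]
trB [580.9 117.  106. ] [ 40.2  48.8 106. ]
front a [492.4 279.6 100. ] [-66.4 200.2 100. ]
front b [474.8 148.6 100. ] [-68.9  68.1 100. ]
ups top out a [624.6 275.1 118. ] [ 65.4 210.9 118. ]
ups top out b [611.6 136.2 118. ] [ 68.5  71.4 118. ]
flange [570.1 271.4 110. ] [ 11.7 201.  110. ]
finL [526.4 171.8 195. ] [-20.3  97.  195. ]
holeF [520.8 108.  106. ] [-18.5  33.  106. ]
holeB [579.   98.6 106. ] [ 40.4  30.3 106. ]
```

Call:
move_arm([
  [[1,0,20,0,0],[1,0,40,0,0],[1,0,60,0,0],[1,0,75,0,0],[1,0,85,0,0],[1,0,88,0,0],[1,0,88,0,0]],
])

```text
time_s: 9.38
eef_pos: [554.3, 155.7, 111.7]
ee_rot: [0.002, 0.998, -0.058, -0.003]
force: [-0.1, -0.6, -0.2]
grip_width: 0.504
```

Call:
move_arm([
  [[0,0,1,0,0],[0,0,2,0,0],[0,0,3,0,0],[0,0,3,0,0]],
])

```text
time_s: 9.88
eef_pos: [554.3, 155.7, 108.7]
ee_rot: [0.002, 0.998, -0.058, -0.003]
force: [0.3, 1.0, -0.2]
grip_width: 0.499
```

Call:
move_arm([
  [[0,0,1,0,0],[0,0,2,0,0],[0,0,2,0,0]],
])

```text
time_s: 10.25
eef_pos: [554.2, 155.7, 106.5]
ee_rot: [0.002, 0.998, -0.058, -0.003]
force: [-0.1, 0.4, 0.7]
grip_width: 0.499
```

Call:
move_arm([
  [[0,0,0.8,0,0],[0,0,1.5,0,0],[0,0,1.5,0,0]],
])

```text
time_s: 10.62
eef_pos: [554.4, 155.7, 106.3]
ee_rot: [0.002, 0.998, -0.058, -0.003]
force: [-4.2, -1.0, 9.6]
grip_width: 0.501
```

Contact with the board is at TCP z≈106.4. I'll lift 2 mm, then push along the ledge.

Call:
move_arm([
  [[0,0,-2,0,0],[0,0,-2,0,0],[0,6,-2,0,0],[0,12,-2,0,0],[0,16,-2,0,0],[0,20,-2,0,0],[0,24,-2,0,0],[0,28,-2,0,0],[0,32,-2,0,0],[0,36,-2,0,0],[0,40,-2,0,0],[0,44,-2,0,0]],
])

```text
time_s: 12.12
eef_pos: [549.4, 111.7, 108.4]
ee_rot: [0.002, 0.998, -0.058, -0.003]
force: [-0.6, 2.9, -1.3]
grip_width: 0.498
```

```bash
python3 -c "
from h import *
plan([(9.4,y,108.5,0) for y in (20,-40,-100,-140)])
c=eyes.capture('wrist');cv2.imwrite('pics/w3.png',c['color'][180:330])
t=eyes.capture('side')
a=cv2.resize(t['color'][150:290,270:400],None,fx=3.5,fy=3.5,interpolation=cv2.INTER_CUBIC)
b=cv2.resize(c['color'][200:300,240:420],None,fx=1.8,fy=1.8,interpolation=cv2.INTER_CUBIC)
o=np.zeros((490,800,3),np.uint8);o[:a.shape[0],:a.shape[1]]=a;o[:b.shape[0],460:460+b.shape[1]]=b
cv2.imwrite('pics/both3.png',o)
"
```

```text
now ledge [  9.4  40.  108.4] yaw -0.0 F [-0.6  2.9 -1.3] t 12.125 grip 0.498 tilt [-0.005 -0.003 -1.   ]
(9.4, 20, 108.5, 0) -> [-0. 20. -0.] -0.0
(9.4, -40, 108.5, 0) -> [-0.  80.   0.2] -0.0
(9.4, -100, 108.5, 0) -> [  0.  140.    0.4] -0.0
(9.4, -140, 108.5, 0) -> [  0.  180.    0.6] -0.0
```

View pics/both3.png

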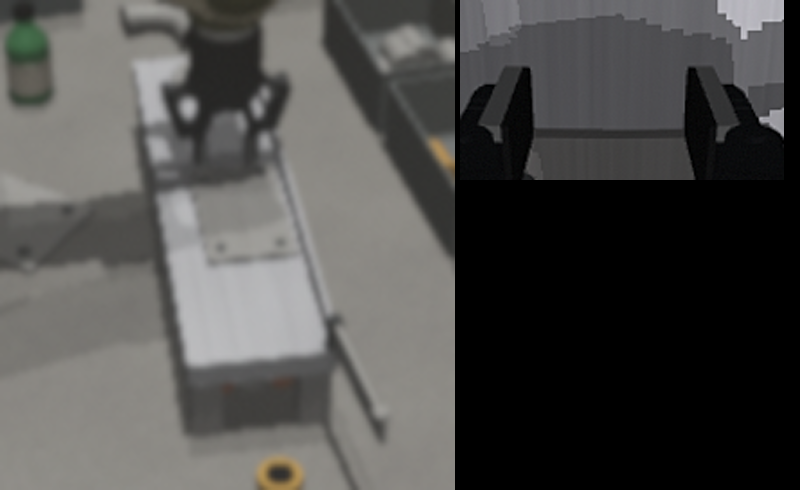

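The plate is in contact: 2.9 N of push, trailing edge square across both fingers, not riding up, and the upstand still clear. Pushing on.

Call:
move_arm([
  [[0,6,0,0,0],[0,13,0,0,0],[0,20,0,0,0],[0,27,0,0,0],[0,34,0,0,0],[0,41,0,0,0],[0,48,0,0,0],[0,55,0,0,0],[0,62,0,0,0],[0,69,0,0,0],[0,76,0,0,0],[0,80,0,0,0]],
])

```text
time_s: 13.72
eef_pos: [540.1, 31.5, 108.8]
ee_rot: [0.002, 0.998, -0.058, -0.003]
force: [0.9, 1.1, -0.9]
grip_width: 0.497
```

Call:
move_arm([
  [[0,6,0,0,0],[0,13,0,0,0],[0,20,0.1,0,0],[0,27,0.1,0,0],[0,34,0.1,0,0],[0,41,0.2,0,0],[0,48,0.2,0,0],[0,55,0.2,0,0],[0,62,0.3,0,0],[0,69,0.3,0,0],[0,76,0.3,0,0],[0,80,0.3,0,0]],
])

```text
time_s: 15.22
eef_pos: [530.8, -48.4, 108.8]
ee_rot: [0.002, 0.998, -0.058, -0.003]
force: [1.1, 2.3, -1.0]
grip_width: 0.5
```

```bash
python3 -c "
from h import *
import pickle
plan([(9.4,y,108.5,0) for y in (-140,-149)])
t=eyes.capture('top');pickle.dump(t,open('t4.pkl','wb'))
s=eyes.capture('side');pickle.dump(s,open('s4.pkl','wb'))
a=cv2.resize(t['color'][135:215,300:420],None,fx=5,fy=5,interpolation=cv2.INTER_CUBIC)
b=cv2.resize(s['color'][220:280,310:380],None,fx=2.8,fy=2.8,interpolation=cv2.INTER_CUBIC)
o=np.zeros((400,800,3),np.uint8);o[:400,:600]=a;o[:b.shape[0],602:602+b.shape[1]]=b
cv2.imwrite('pics/both4.png',o)
"
```

```text
now ledge [   9.4 -121.3  108.8] yaw -0.001 F [ 1.1  2.3 -1. ] t 15.225 grip 0.5 tilt [-0.006 -0.004 -1.   ]
(9.4, -140, 108.5, 0) -> [ 0.  18.7  0.4] -0.01
(9.4, -149, 108.5, 0) -> [ 0.1 27.7  0.4] -0.01
```

View pics/both4.png

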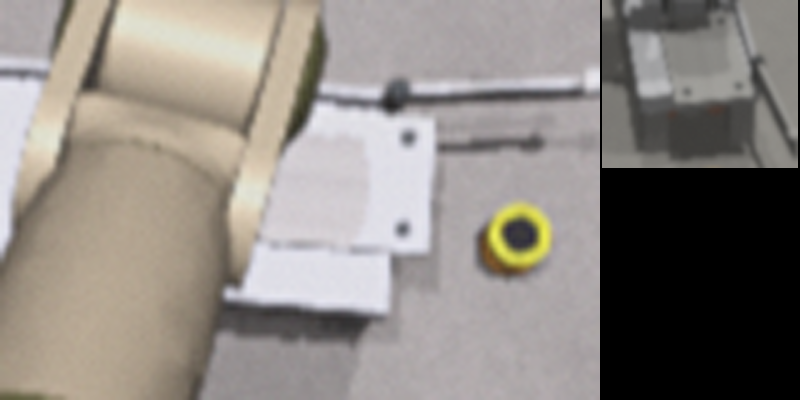

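The plate's lead corners are at crop (436,118) and (430,251). The board's end edge runs from (391,256) to (389,312).

```bash
python3 -c "
from h import *
import pickle
c=pickle.load(open('t4.pkl','rb'))
for n,u,v,z in [('leadB',436,118,106),('leadF',430,251,106),('endA',391,257,100),('endB',389,312,100),('front edge plate L',268,243,106),('holeB',408,138,106),('holeF',403,229,106),('boardfront L',240,298,100)]:
  p=hit(c,300+(u+.5)/5-.5,135+(v+.5)/5-.5,z); print(n,W2L(p).round(1))
"
```

```text
leadB [  58.9 -282.   106. ]
leadF [ -28.2 -283.1  106. ]
endA [ -32.9 -259.5  100. ]
endB [ -68.4 -260.4  100. ]
front edge plate L [ -31.5 -180.7  106. ]
holeB [  44.3 -265.   106. ]
holeF [ -15.4 -265.3  106. ]
boardfront L [ -67.2 -165.9  100. ]
```

The overhang is about 22.5 mm and the plate is straight within 1°. It needs about 27.5 mm more, ending gently.

Call:
move_arm([
  [[0,4,0.2,0,0],[0,8,0.2,0,0],[0,12,0.3,0,0],[0,16,0.3,0,0],[0,19,0.3,0,0],[0,22,0.3,0,0],[0,24,0.3,0,0],[0,26,0.3,0,0],[0,27,0.3,0,0],[0,27.5,0.3,0,0],[0,27.5,0.3,0,0]],
])

```text
time_s: 16.7
eef_pos: [527.7, -75.9, 108.7]
ee_rot: [0.002, 0.998, -0.058, -0.003]
force: [-0.3, 4.2, 1.8]
grip_width: 0.501
```

Call:
move_arm([
  [[0,-5,0,0,0],[0,-15,0,0,0],[0,-25,0,0,0],[0,-25,-30,0,0],[0,-25,-75,0,0],[0,-60,-110,0,0],[0,-120,-110,0,0],[0,-180,-110,0,0],[0,-240,-110,0,0],[0,-290,-110,0,0],[0,-330,-110,0,0],[0,-330,-110,0,0]],
])

```text
time_s: 18.2
eef_pos: [565.9, 255.3, 216.5]
ee_rot: [0.002, 0.998, -0.056, -0.003]
force: [0.1, 0.3, -0.9]
grip_width: 0.503
```

```bash
python3 -c "
from h import *
import pickle
plan([])
t=eyes.capture('top');pickle.dump(t,open('t5.pkl','wb'))
s=eyes.capture('side');pickle.dump(s,open('s5.pkl','wb'))
a=cv2.resize(t['color'][130:215,210:410],None,fx=4,fy=4,interpolation=cv2.INTER_CUBIC)
b=cv2.resize(s['color'][150:300,200:400],None,fx=1.7,fy=1.7,interpolation=cv2.INTER_CUBIC)
o=np.zeros((596,800,3),np.uint8);o[:340,:800]=a;o[341:596,:340]=b
cv2.imwrite('pics/both5.png',o)
"
```

```text
now ledge [  9.4 184.5 216.5] yaw 0.002 F [ 0.1  0.3 -0.9] t 18.2 grip 0.503 tilt [-0.006 -0.004 -1.   ]
```

View pics/both5.png

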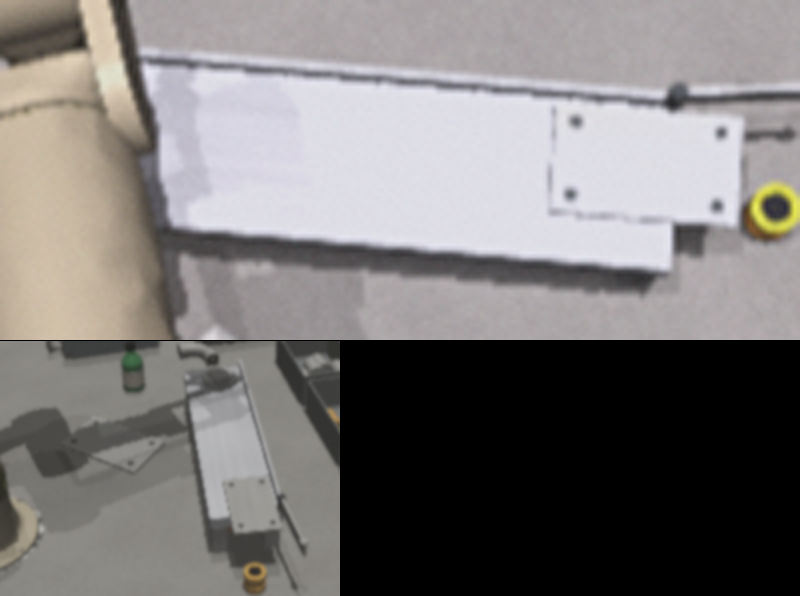

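The plate overhangs the end. Its corners are at crop (555,105), (744,118), (738,226) and (549,213), and the board end is at (671,270) to (673,224).

```bash
python3 -c "
from h import *
import pickle
c=pickle.load(open('t5.pkl','rb'))
for n,u,v,z in [('trB',555,105,106),('leadB',744,118,106),('leadF',738,226,106),('trF',549,213,106),('end',671,270,100),('end2',673,224,100),('h1',576,121,106),('h2',721,132,106),('h3',716,206,106),('h4',570,194,106),('frontL',165,229,100),('hinge',678,95,133),('bar far',798,90,133)]:
  p=hit(c,210+(u+.5)/4-.5,130+(v+.5)/4-.5,z); print(n,W2L(p).round(1))
"
```

```text
trB [  56.7 -159.   106. ]
leadB [  58.1 -310.2  106. ]
leadF [ -30.3 -310.1  106. ]
trF [ -32.1 -160.7  106. ]
end [ -68.8 -260.3  100. ]
end2 [ -31.6 -259.6  100. ]
h1 [  44.8 -176.7  106. ]
h2 [  45.1 -292.6  106. ]
h3 [ -15.6 -292.   106. ]
h4 [ -15.3 -176.2  106. ]
frontL [-68.9 143.7 100. ]
hinge [  65.  -253.8  133. ]
bar far [  76.6 -347.2  133. ]
```

The overhang is 50 mm, which is a third of 150, and the plate is straight within about 0.5°. The gate is at about 1.69 rad and the arm is clear. Handing in.

```bash
python3 -c "
from h import *
print(ctrl.finish_job())"
```

```text
the job is handed in; nothing more can be done
None
```

The gate is swung out to its stop, and the plate then sits with a third of its length past the end of the board. I handed the job in at about 18 s of the 64 s allowed; it reported no verdict.

- **Gate:** I pushed it outwards with a shut fingertip until it stalled at about 18 N. The last picture gives about 1.69 rad, against the stop at 1.7.
- **Plate:** I used the smaller plate, the one on the ledge, and pushed it from behind with two half-open fingers at 1 to 4 N. It overhangs by 50 mm of its 150 mm, is straight to within about 0.5°, and looks flat. It sits about 6 mm in front of the upstand.
- **Everything else:** I touched nothing else on purpose, apart from one light touch (about 10 N) on the board to find its height. In the last picture the arm hid the flange from above, so I could not re-measure it; mid-job it was where it started.
- **Measurements that disagreed:** the top and wrist cameras put the ledge about 4 mm apart. I used the midpoint, and the final board-end reading (260 mm from centre) matched it to within 1 mm.

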